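# Prove the pump isolator and stamp the test record

### The arm

A 6-joint arm with a two-finger parallel gripper is mounted at the origin on the work surface. World frame = base frame: x ahead of the robot, y to its left, z up, the work surface at z = 0. Lengths are in m, angles in rad, forces in N, time in s.
With the tool pointing down it reaches from about 0.4 to 0.825 m from the base axis. Payload 7 kg.
Tool frame: the origin (TCP) lies at the very end of the fingers, on their centre line; the grasp point (between the pads) lies hold_point_z behind it (hold_point_z is the distance from the TCP to the grasp point, in m); z points along the fingers, y is the direction in which the jaws open and shut (so a half turn about z gives the same grasp; the last joint's range is limited). The gripper opens to 85 mm and grips with 20 to 120 N. Pads are 22 mm wide; open, the fingers measure 114 mm over their backs; the gripper's body (76 mm by 85 mm) begins 54 mm behind the grasp point. The pads swing forward as they close: fully open they stand 13 mm farther back than shut.
Start: joints at [-0.966, 0.359, 0.012, 0, -1.224, -0.288], TCP at [0.21, -0.641, 0.231] pointing down, gripper open.
Joint ranges: [-3.07, 3.07], [-1.43, 2.12], [-1.02, 1.25], [-3.03, 1.67], [-3.05, -0], [-3.03, 3.03]. Speed limits (rad/s): [2.39, 2.39, 3.01, 3.14, 3.14, 3.14].

### API

Orientations are given as a rotation vector (axis times angle).
In Python, from station import get_obs, camera, camera_model, sign_off, hold_point_z gives the robot as it stands.
- The arm moves only by the shell command python3 -m handwheel 'ROWS' [OPENING]. ROWS is JSON, a list of rows, each an object with "linear": the shift along the tool's x, y, z in units of 0.02 m (1.0 is 0.02 m), a list of three; "dr": the turn, a rotation vector about the tool's x, y, z in units of 1.5 rad (1.0 is 1.5 rad), a list of three. A call has 1 to 12 rows; each row shifts and turns the commanded pose from where the row before left it, along the tool's axes as they then stand; what a row does not reach is not made up. A row lasts 1/12 s, in which the tool goes at most 41.7 mm and 7.16 degrees, less where a joint would pass 70% of its speed; a pose out of reach is approached as far as the arm can. A call with a number of a shift or a turn outside -1 to 1 is refused whole. A call with a gripper value outside its range is refused whole. OPENING is the closure, from 0 (fully open) to 1 (shut), set as the call begins (- or left out, the last holds). The fingers move at their own pace and stop on an object; the grip force is fixed at half the most. Time passes only in rows, so rows that do not move let the fingers close. It gives the time, the measured TCP pose, the force and the opening at its end, in the units of the state.
- get_obs(): the state, without advancing time (a new reading comes with each control period).
- camera(name): name is "side" or "top" or "wrist"; returns the picture (384x512x3 uint8, blue, green, red); there is no depth.
- camera_model(name): a dict with "fx", "fy", "cx", "cy" (pixels), "camera_from_world" (4x4, takes a point from world to camera coordinates). Camera axes: x right, y down, z forward; pixel columns grow to the right and rows downward; lengths in m; the calibration is good to about 2 mm. A picture is of the moment at which its call begins: read the wrist's pose just before it. camera_model takes no time and is no camera call; for the wrist camera it gives the pose at the moment of the call.
- sign_off(): hands the job in, once; it reports no verdict.
The state is a dict: "t": time; "qpos": joint angles; "dq": joint speeds; "joint_torque": joint torques, N m; "ee_pos": TCP position; "tcp_rot": TCP orientation; "ft_force": force on the tool from outside, world axes, zero at the start; "torque": the same for the moment, N m; "grip_width": opening from 0.0 (shut) to 1.0 (fully open).
Only numpy, scipy, OpenCV 4.12 (cv2) and the standard library are available. Lean on these libraries where they do the work, as an engineer would, in place of code of your own. Each camera call takes 0.05 s, during which the arm holds its last target.

### The job

Test the pump's isolator, the yellow box with the red handle: turn the handle to off, let it rest there a moment, then turn it fully back on. Then take the green stamp by its handle, press it flat and steadily inside the blue printed outline on the record card, lined up with the outline, until the sprung card cushion sinks about half way, hold it a moment without sliding, lift it straight off, and stand it back upright on its ink pad. Do not slam the stamp, and leave the black-handled isolator, the bottle, the pump head and the stand undisturbed.

Things in the scene. Friction and masses are not known exactly. Their poses are not given: they have to be found in the camera images.
- pump_isolator: Yellow isolator enclosure 110 (its x) x 90 (its y) x 60 mm high, fixed to the bench (its place and yaw vary from start to start); origin at the centre of its underside, z up. The only one to operate.
- pump_handle (a joint): Angle of the red bar handle: 0 = ON (bar along the enclosure's x, white mark over the green dot), 1.571 = OFF (white mark over the red dot, enclosure's -y side). Grows clockwise seen from above, about the vertical through the enclosure's centre; stops at both ends. Sprung detents: let go, it snaps to the nearer end; peak torque about 0.35 N m.
- pump_handle_grip (a point): Point on the red handle's turning axis, 96 mm above the bench, x along the bar towards its white mark, z up. The bar is 96 mm long, 18 mm wide and stands from 72 to 106 mm above the bench, over a round hub 52 mm wide (60 to 72 mm).
- heater_isolator: Grey isolator enclosure 110 (its x) x 90 (its y) x 60 mm high, fixed to the bench (its place and yaw vary from start to start); origin at the centre of its underside, z up. Leave it alone.
- heater_handle (a joint): Angle of the black bar handle on the grey isolator, built like the red one; it stays at 0 (ON).
- record: Aluminium record holder 120 x 95 x 14 mm, fixed to the bench; origin at the centre of its underside. Carries the sprung card cushion, 84 x 66 mm, white card on top 24 mm above the bench.
- cushion (a joint): How far the card cushion is pressed down, 0 to 0.008 m; the spring gives 3 N at 0 and rises 2.5 N per mm to 23 N at the stop.
- print_box (a point): Centre of the blue printed outline, on the card's surface (24 mm above the bench, sinks with the cushion); the outline measures 64 mm along x and 45 mm along y; z up.
- ink_pad: Grey ink pad base 104 x 84 mm, with a dark blue flat pad 90 (x) x 70 (y) mm, pad surface 16 mm above the bench; fixed; origin at the centre of its underside.
- stamp: Loose hand stamp on the ink pad, 82 mm tall, 0.13 to 0.25 kg; origin at the centre of its face (underside), z up. Black foot 52 (x) x 34 (y) mm up to 18 mm; green grip 36 (x) x 24 (y) mm from 18 to 72 mm; black cap of the same section from 72 to 82 mm. Its x goes along the outline's x, either way round.
- bottle: Amber glass bottle, 68 mm across, 170 mm tall, loose, upright; origin at the centre of its underside. Leave it alone.
- pump_head: Red and clear centrifugal pump head, about 90 mm across, 85 mm tall, with an outlet stub reaching 68 mm along its x; loose; origin at the centre of its underside. Leave it alone.
- stand: Retort stand, dark base 90 (x) x 75 (y) mm, a 12 mm rod up to 267 mm above the bench, a blue clamp at 200 mm with a 4 mm radius bar reaching 57 mm along its +x; loose, 1.3 kg; origin at the centre of its underside. Leave it alone.

How it is judged:
By the outcome, as a careful person would: the job done as asked, in the order asked, and still so for the second after the job is handed in, with the robot touching nothing.
It also fails if it takes over 72 s, if anything falls off the work surface, if the arm or the gripper's body presses on something with over 40 N, if the wrist force passes 120 N, or if a joint passes its speed limit or range.

## Working session

There is one attempt and no reset: what is moved stays moved. The work goes in short steps, Python scripts to look and compute and a shell command to move; the robot and the scene stay as the last step left them, time stands still between calls to the robot, and variables do not carry over. Pictures are saved under pics/ and viewed, and the job is handed in when it is done.

```bash
ls; mkdir -p pics; python3 - <<'E'
from station import *
import cv2
print(get_obs(), hold_point_z if not callable(hold_point_z) else hold_point_z())
for n in ("side","top","wrist"):
    m=camera_model(n); print(n,m)
    cv2.imwrite(f"pics/{n}0.png",camera(n))
E
```

```text
pics
{'t': 0.0, 'qpos': array([-9.65898405e-01,  3.59377437e-01,  1.10622201e-02, -3.89906447e-04,
       -1.22410966e+00, -2.88096435e-01]), 'dq': array([-8.64378810e-05,  2.05323086e-03, -7.80371953e-04, -4.53582041e-04,
        9.61144687e-04, -1.77796882e-03]), 'joint_torque': array([ 2.79625223e-03, -5.83330607e+01,  2.93412691e+01,  6.93664357e+00,
       -6.07400463e-03, -3.62235119e-05]), 'ee_pos': array([ 0.2101123, -0.640948 ,  0.2303641]), 'tcp_rot': array([ 4.95287360e-01, -3.10192643e+00, -2.55568905e-03]), 'ft_force': array([-0.56959838,  0.28739141, -0.71535166]), 'torque': array([-0.01869528, -0.05290866,  0.05662158]), 'grip_width': 1.0009693544245157} 0.0187
side {'fx': 366.62577291688876, 'fy': 366.62577291688876, 'cx': 253.16825750750192, 'cy': 193.19660349484283, 'camera_from_world': array([[ 0.70828303, -0.70588571, -0.00777929, -0.39358516],
       [-0.47184609, -0.46519446, -0.74896954,  0.34118546],
       [ 0.52506802,  0.53415304, -0.66255876,  0.590448  ],
       [ 0.        ,  0.        ,  0.        ,  1.        ]])}
top {'fx': 483.5160648084908, 'fy': 483.5160648084908, 'cx': 258.1177934953658, 'cy': 194.2341685200264, 'camera_from_world': array([[-0.07028116, -0.99752342,  0.0027541 ,  0.02386694],
       [-0.97603447,  0.06819658, -0.20665416,  0.55708713],
       [ 0.20595454, -0.01721199, -0.97841018,  1.3098872 ],
       [ 0.        ,  0.        ,  0.        ,  1.        ]])}
wrist {'fx': 281.511791803858, 'fy': 281.511791803858, 'cx': 258.55346381783966, 'cy': 187.5365748717481, 'camera_from_world': array([[-0.3123068 ,  0.94997937,  0.00191359,  0.67441157],
       [ 0.91196475,  0.29924409,  0.28066577, -0.03596559],
       [ 0.26605406,  0.08939896, -0.95980366,  0.38038961],
       [ 0.        ,  0.        ,  0.        ,  1.        ]])}
```

View pics/top0.png

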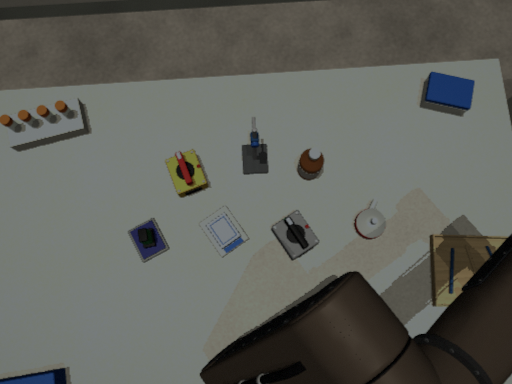

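View pics/side0.png

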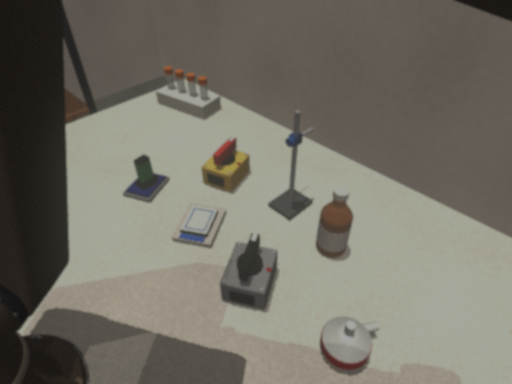

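View pics/wrist0.png

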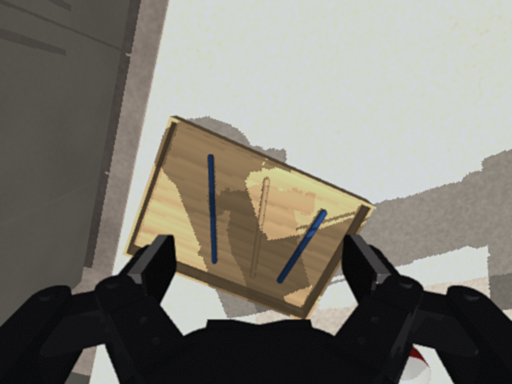

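The top view shows the yellow isolator near (187,172), grey isolator (295,235), record (224,230), stamp on its pad (148,238), stand (255,157), bottle (312,163), and pump head (370,222). I'll measure these by colour masks.

```bash
cat > h.py <<'E'
import numpy as np, cv2
from station import *
from scipy.spatial.transform import Rotation as R
def ray(m,uv):
    T=m["camera_from_world"]; Rm=T[:3,:3]; c=-Rm.T@T[:3,3]
    uv=np.atleast_2d(np.asarray(uv,float))
    d=np.stack([(uv[:,0]-m["cx"])/m["fx"],(uv[:,1]-m["cy"])/m["fy"],np.ones(len(uv))],1)@Rm
    return c,d
def plane(m,uv,z):
    c,d=ray(m,uv); return c+d*((z-c[2])/d[:,2])[:,None]
def proj(m,p):
    T=m["camera_from_world"]; q=np.atleast_2d(p)@T[:3,:3].T+T[:3,3]
    return np.stack([m["fx"]*q[:,0]/q[:,2]+m["cx"],m["fy"]*q[:,1]/q[:,2]+m["cy"]],1)
def blobs(img,lo,hi,amin=15,roi=None):
    hsv=cv2.cvtColor(img,cv2.COLOR_BGR2HSV); k=cv2.inRange(hsv,np.array(lo),np.array(hi))
    if roi:
        z=np.zeros_like(k); x0,y0,x1,y1=roi; z[y0:y1,x0:x1]=k[y0:y1,x0:x1]; k=z
    cs,_=cv2.findContours(k,cv2.RETR_EXTERNAL,cv2.CHAIN_APPROX_NONE)
    return sorted([c for c in cs if cv2.contourArea(c)>=amin],key=cv2.contourArea,reverse=True)
def rect_world(m,c,z):
    p=plane(m,c.reshape(-1,2),z)[:,:2].astype(np.float32)
    (x,y),(w,h),a=cv2.minAreaRect(p*1000)
    if w<h: w,h,a=h,w,a+90
    return np.array([x,y])/1000,(w,h),(a+90)%180-90
E
python3 - <<'E'
from h import *
img=cv2.imread("pics/top0.png"); m=camera_model("top")
for n,lo,hi,z in [("yellow",(20,100,60),(35,255,255),.06),("red",(0,150,80),(8,255,255),.106),("blue",(105,80,30),(130,255,255),.024)]:
    for c in blobs(img,lo,hi,12)[:7]:
        print(n,cv2.contourArea(c),c.reshape(-1,2).mean(0).round(1),rect_world(m,c,z))
cv2.imwrite("pics/topz.png",cv2.resize(img[110:290,110:350],None,fx=3.3,fy=3.3,interpolation=cv2.INTER_CUBIC))
E
```

```text
yellow 652.5 [185.9 171.8] (array([0.63871118, 0.18630154]), (109.03916931152344, 88.7361068725586), 17.832056045532227)
yellow 59.0 [451.6 243.7] (array([ 0.37566382, -0.54812262]), (82.14063262939453, 30.907529830932617), 88.58361053466797)
yellow 34.5 [466.4 269.1] (array([ 0.31004025, -0.56805048]), (30.41950035095215, 29.466522216796875), -84.8187894821167)
yellow 13.0 [460.9 253.6] (array([ 0.35016568, -0.55963641]), (29.869802474975586, 16.47555923461914), 85.9824447631836)
red 121.0 [183.9 168.3] (array([0.6342262 , 0.18537555]), (83.21566009521484, 16.415966033935547), 18.09654998779297)
blue 1287.5 [449.3  90.4] (array([ 0.84707129, -0.61926373]), (137.6153106689453, 98.36128997802734), 72.8057861328125)
blue 699.5 [147.4 239.3] (array([0.45654657, 0.30697272]), (89.26831817626953, 67.49903869628906), 24.8479061126709)
blue 366.5 [ 28.9 379.2] (array([0.10760009, 0.63562036]), (147.62461853027344, 30.48470115661621), 85.9437255859375)
blue 90.0 [233.  244.6] (array([0.42431201, 0.06523053]), (57.3593864440918, 15.870502471923828), -58.77692222595215)
blue 63.5 [254.2 139.4] (array([ 0.72973254, -0.01664751]), (43.588462829589844, 20.812307357788086), -3.855865478515625)
blue 41.5 [451.6 270.5] (array([ 0.30874188, -0.54231116]), (120.88390350341797, 6.981959819793701), -10.580810546875)
```

View pics/topz.png

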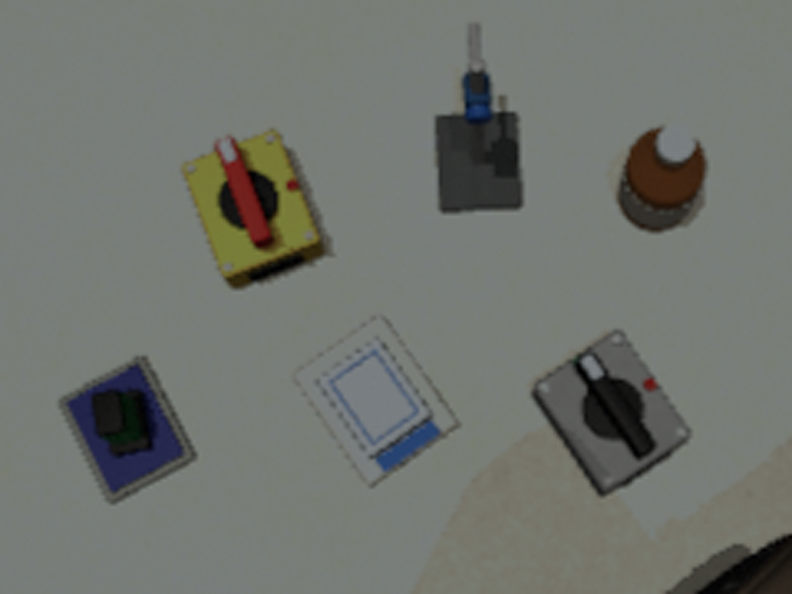

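```bash
python3 -m handwheel '[{"linear":[-0.5,0.5,0],"dr":[0,0,0]},{"linear":[-1,1,0],"dr":[0,0,0]},{"linear":[-1,1,0],"dr":[0,0,0]},{"linear":[-1,1,0],"dr":[0,0,0]},{"linear":[-1,1,0],"dr":[0,0,0]},{"linear":[-1,1,0],"dr":[0,0,0]},{"linear":[-1,1,0],"dr":[0,0,0]},{"linear":[-1,1,0],"dr":[0,0,0]},{"linear":[-1,1,0],"dr":[0,0,0]},{"linear":[-1,1,0],"dr":[0,0,0]},{"linear":[-1,1,0],"dr":[0,0,0]},{"linear":[-1,1,0],"dr":[0,0,0]}]' 0.4
python3 -c "
from h import *
m=camera_model('wrist');T=m['camera_from_world'];o=get_obs();print(o['qpos'],o['grip_width'])
Rt=R.from_rotvec(o['tcp_rot']).as_matrix();print('cam in tool',Rt.T@(-T[:3,:3].T@T[:3,3]-o['ee_pos']),'view axis',Rt.T@T[2,:3])
print(Rt)"
```

```text
t: 1.15
ee_pos: [0.3573, -0.3494, 0.2313]
tcp_rot: [-0.496, 3.102, 0.0]
ft_force: [1.0, -0.0, 0.1]
grip_width: 0.603
[-3.80460376e-01  6.75998309e-02 -3.65172933e-01 -2.48325702e-04
 -1.13791517e+00 -8.73391335e-01] 0.6031590161798783
cam in tool [ 0.0716723  -0.00043091 -0.14345636] view axis [-2.80817703e-01  6.02375893e-04  9.59760936e-01]
[[-9.50224544e-01 -3.11565856e-01  1.84360786e-04]
 [-3.11565827e-01  9.50224556e-01  1.69046217e-04]
 [-2.27853176e-04  1.03191343e-04 -9.99999969e-01]]
```

```bash
python3 -m handwheel '[{"linear":[-1,1,0],"dr":[0,0,0]},{"linear":[-1,1,0],"dr":[0,0,0]},{"linear":[-1,1,0],"dr":[0,0,0]},{"linear":[-1,1,0],"dr":[0,0,0]},{"linear":[-1,1,0],"dr":[0,0,0]},{"linear":[-1,1,0],"dr":[0,0,0]},{"linear":[-1,1,0],"dr":[0,0,0]},{"linear":[-1,1,0],"dr":[0,0,0]},{"linear":[-1,1,0],"dr":[0,0,0]},{"linear":[-1,1,0],"dr":[0,0,0]},{"linear":[-1,1,0],"dr":[0,0,0]},{"linear":[-1,1,0],"dr":[0,0,0]}]'
python3 -m handwheel '[{"linear":[-1,1,0],"dr":[0,0,-0.08]},{"linear":[-1,1,0],"dr":[0,0,0]},{"linear":[-1,1,0],"dr":[0,0,0]},{"linear":[-1,1,0],"dr":[0,0,0]},{"linear":[-1,1,0],"dr":[0,0,0]},{"linear":[-1,1,0],"dr":[0,0,0]},{"linear":[-1,1,0],"dr":[0,0,0]},{"linear":[-1,1,0],"dr":[0,0,0]},{"linear":[-0.5,0.5,0],"dr":[0,0,0]},{"linear":[0,0,0],"dr":[0,0,-0.08]},{"linear":[0,0,0],"dr":[0,0,-0.08]},{"linear":[0,0,0],"dr":[0,0,-0.08]}]'
python3 -m handwheel '[{"linear":[0,0,0],"dr":[0,0,-0.08]},{"linear":[0,0,0],"dr":[0,0,-0.08]},{"linear":[0,0,0],"dr":[0,0,-0.08]},{"linear":[0,0,0],"dr":[0,0,-0.08]},{"linear":[0,0,0],"dr":[0,0,-0.08]},{"linear":[0,0,0],"dr":[0,0,-0.08]},{"linear":[0,0,0],"dr":[0,0,-0.08]},{"linear":[0,0,0],"dr":[0,0,-0.08]},{"linear":[0,0,0],"dr":[0,0,-0.08]},{"linear":[0,0,0],"dr":[0,0,-0.08]},{"linear":[0,0,0],"dr":[0,0,-0.08]},{"linear":[0,0,0],"dr":[0,0,-0.08]}]'
python3 -m handwheel '[{"linear":[0,0,0],"dr":[0,0,-0.08]},{"linear":[0,0,0],"dr":[0,0,-0.08]},{"linear":[0,0,0],"dr":[0,0,-0.08]},{"linear":[0,0,0],"dr":[0,0,-0.08]},{"linear":[0,0,0],"dr":[0,0,-0.08]},{"linear":[0,0,0],"dr":[0,0,-0.08]},{"linear":[0,0,0],"dr":[0,0,-0.08]},{"linear":[0,0,0],"dr":[0,0,-0.08]},{"linear":[0,0,0],"dr":[0,0,-0.08]},{"linear":[0,0,0],"dr":[0,0,-0.08]},{"linear":[0,0,0],"dr":[0,0,0]}]'
python3 - <<'E'
from h import *
o=get_obs();m=camera_model('wrist');img=camera('wrist');cv2.imwrite('pics/w1.png',img);np.save('pics/w1.npy',m['camera_from_world'])
print(o['t'],o['qpos'],o['ee_pos'],R.from_rotvec(o['tcp_rot']).as_matrix().round(3))
for n,lo,hi,z in [("yellow",(20,100,60),(35,255,255),.06),("red",(0,150,80),(8,255,255),.106)]:
    for c in blobs(img,lo,hi,60)[:4]:
        print(n,cv2.contourArea(c),c.reshape(-1,2).mean(0).round(1),rect_world(m,c,z))
E
```

```text
t: 2.15
ee_pos: [0.5104, -0.0467, 0.2313]
tcp_rot: [-0.496, 3.102, 0.0]
ft_force: [1.5, -0.4, -0.4]
grip_width: 0.6
t: 3.15
ee_pos: [0.5951, 0.1767, 0.2308]
tcp_rot: [1.228, -2.891, 0.0]
ft_force: [-0.0, 0.1, -0.2]
grip_width: 0.601
t: 4.15
ee_pos: [0.5951, 0.1761, 0.2312]
tcp_rot: [2.829, -1.365, -0.001]
ft_force: [-0.1, 0.5, 0.2]
grip_width: 0.6
t: 5.07
ee_pos: [0.5952, 0.1761, 0.2312]
tcp_rot: [3.106, 0.47, -0.001]
ft_force: [1.0, -0.3, -0.1]
grip_width: 0.598
5.0667 [ 6.01738479e-01  2.70461393e-01 -1.14240093e-01 -1.70450012e-04
 -1.18643260e+00  1.26974246e+00] [0.59516414 0.17609863 0.23121925] [[ 0.955  0.296 -0.   ]
 [ 0.296 -0.955 -0.   ]
 [-0.    -0.    -1.   ]]
yellow 2513.0 [233.5 125. ] (array([0.63103973, 0.2139407 ]), (109.12812805175781, 39.653717041015625), 14.8963623046875)
yellow 2412.0 [284.6 124.8] (array([0.64683691, 0.16500699]), (108.02145385742188, 39.68510818481445), 19.656572341918945)
red 1684.5 [258.9 130.6] (array([0.63908704, 0.18929228]), (93.55863189697266, 17.548320770263672), 17.82181167602539)
```

View pics/w1.png

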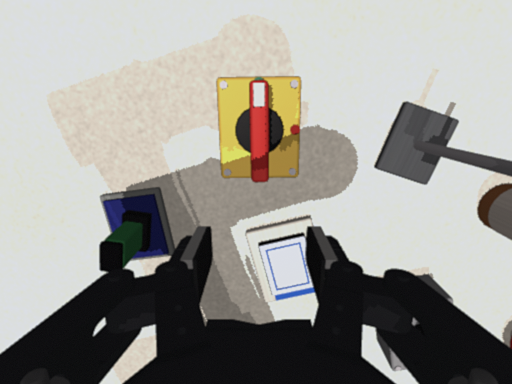

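Wrist view shows the red bar vertical at (260,131) with its white mark at top (260,94) and the red dot on the right (295,130). The ink pad with stamp is at (138,223), and the record's blue outline is at (288,267). I'll refine all of these now.

```bash
python3 - <<'E'
from h import *
img=cv2.imread('pics/w1.png');m=camera_model('wrist')
c=np.vstack(blobs(img,(20,100,60),(35,255,255),60,(200,60,320,190))); print('box',rect_world(m,cv2.convexHull(c),.06))
c=blobs(img,(0,150,80),(8,255,255),60)[0]; print('red',rect_world(m,c,.106))
cs=blobs(img,(0,0,150),(180,60,255),30,(245,78,275,110)); 
for c in cs: print('white',cv2.contourArea(c),c.reshape(-1,2).mean(0),rect_world(m,c,.106))
for c in blobs(img,(105,90,60),(130,255,255),30): print('blue',cv2.contourArea(c),cv2.boundingRect(c),rect_world(m,c,.024),rect_world(m,c,.016))
for c in blobs(img,(45,120,30),(85,255,255),30): print('green',cv2.contourArea(c),cv2.boundingRect(c))
cv2.imwrite('pics/w1z.png',cv2.resize(img[175:310,90:330],None,fx=3.3,fy=3.3,interpolation=cv2.INTER_CUBIC))
E
```

```text
box (array([0.63897925, 0.18840732]), (108.06320190429688, 88.22747039794922), 17.44576072692871)
red (array([0.63926965, 0.188983  ]), (93.56846618652344, 17.550334930419922), 17.393184661865234)
white 228.5 [258.43076923  94.26153846] (array([0.67207562, 0.1991167 ]), (19.85137939453125, 10.024982452392578), 17.163625717163086)
blue 411.0 (103, 199, 23, 33) (array([0.47340042, 0.3369346 ]), (44.20233154296875, 26.228031158447266), 24.13143539428711) (array([0.46906024, 0.34014197]), (45.21076202392578, 26.826446533203125), 24.131441116333008)
blue 155.5 (275, 287, 40, 13) (array([0.4262338 , 0.06959956]), (57.6231689453125, 8.585023880004883), -58.669158935546875) (array([0.42081747, 0.06670776]), (58.93785858154297, 8.780862808227539), -58.66922569274902)
blue 133.5 (132, 248, 32, 10) (array([0.42930899, 0.28801483]), (44.81523513793945, 10.051694869995117), -65.26966094970703) (array([0.4239628 , 0.29010614]), (45.83771896362305, 10.281013488769531), -65.26986503601074)
green 766.5 (106, 221, 37, 46)
```

View pics/w1z.png

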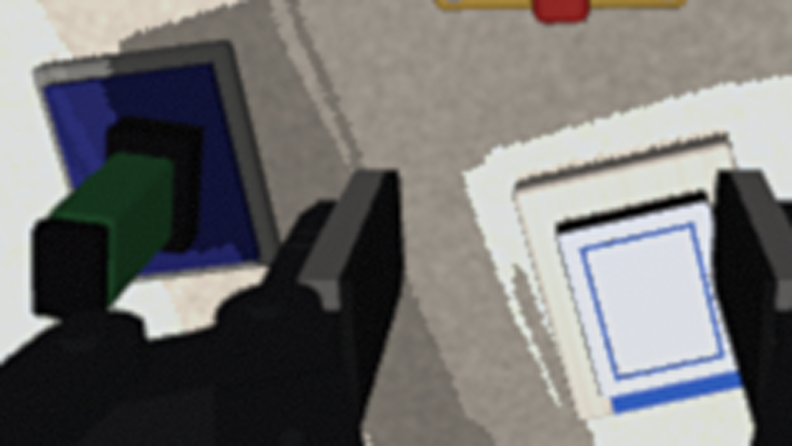

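```bash
python3 -m handwheel '[{"linear":[1,0.07,0],"dr":[0,0,0]},{"linear":[1,0,0.6],"dr":[0,0,0]},{"linear":[0.27,0,1],"dr":[0,0,0]},{"linear":[0,0,1],"dr":[0,0,0]},{"linear":[0,0,1],"dr":[0,0,0]},{"linear":[0,0,1],"dr":[0,0,0]},{"linear":[0,0,1],"dr":[0,0,0]},{"linear":[0,0,0.8],"dr":[0,0,0]},{"linear":[0,0,0.6],"dr":[0,0,0]},{"linear":[0,0,0.4],"dr":[0,0,0]},{"linear":[0,0,0],"dr":[0,0,0]}]'
python3 - <<'E'
from h import *
cv2.imwrite('pics/w2.png',camera('wrist'))
E
```

```text
t: 6.03
ee_pos: [0.6386, 0.1877, 0.0815]
tcp_rot: [3.107, 0.459, -0.004]
ft_force: [0.1, -0.0, -1.2]
grip_width: 0.601
```

View pics/w2.png

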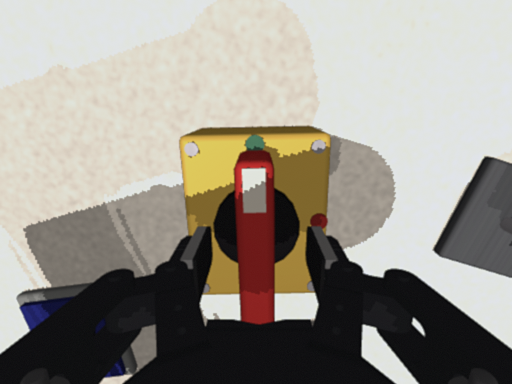

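The bar (column 256) is centred between the fingers (205 and 312). Closing.

```bash
python3 -m handwheel '[{"linear":[0,0,0],"dr":[0,0,0]},{"linear":[0,0,0],"dr":[0,0,0]},{"linear":[0,0,0],"dr":[0,0,0]},{"linear":[0,0,0],"dr":[0,0,0]},{"linear":[0,0,0],"dr":[0,0,0]},{"linear":[0,0,0],"dr":[0,0,0]},{"linear":[0,0,0],"dr":[0,0,0]},{"linear":[0,0,0],"dr":[0,0,0]}]' 1
python3 -m handwheel '[{"linear":[0,0,0],"dr":[0,0,0.04]},{"linear":[0,0,0],"dr":[0,0,0.06]},{"linear":[0,0,0],"dr":[0,0,0.06]},{"linear":[0,0,0],"dr":[0,0,0.06]}]'
```

```text
t: 6.75
ee_pos: [0.6399, 0.1894, 0.0848]
tcp_rot: [-3.106, -0.463, -0.004]
ft_force: [-3.3, 4.7, 4.7]
grip_width: 0.197
t: 7.08
ee_pos: [0.6399, 0.1892, 0.0848]
tcp_rot: [-3.139, 0.06, -0.003]
ft_force: [-2.4, 3.5, 4.8]
grip_width: 0.194
```

```bash
python3 -m handwheel '[{"linear":[0,0,0],"dr":[0,0,0.06]},{"linear":[0,0,0],"dr":[0,0,0.06]},{"linear":[0,0,0],"dr":[0,0,0.06]},{"linear":[0,0,0],"dr":[0,0,0.06]},{"linear":[0,0,0],"dr":[0,0,0.06]},{"linear":[0,0,0],"dr":[0,0,0.06]},{"linear":[0,0,0],"dr":[0,0,0.06]},{"linear":[0,0,0],"dr":[0,0,0.06]},{"linear":[0,0,0],"dr":[0,0,0.06]},{"linear":[0,0,0],"dr":[0,0,0.06]}]'
python3 -m handwheel '[{"linear":[0,0,0],"dr":[0,0,0.06]},{"linear":[0,0,0],"dr":[0,0,0.06]},{"linear":[0,0,0],"dr":[0,0,0.06]},{"linear":[0,0,0],"dr":[0,0,0.05]},{"linear":[0,0,0],"dr":[0,0,0.02]},{"linear":[0,0,0],"dr":[0,0,0]},{"linear":[0,0,0],"dr":[0,0,0]}]'
python3 - <<'E'
from h import *
o=get_obs();Rt=R.from_rotvec(o['tcp_rot']).as_matrix();print(np.degrees(np.arctan2(Rt[1,0],Rt[0,0])),o['torque'],o['qpos'])
cv2.imwrite('pics/w3.png',camera('wrist'))
E
```

```text
t: 7.92
ee_pos: [0.6395, 0.1884, 0.0848]
tcp_rot: [-2.801, 1.422, -0.001]
ft_force: [-3.9, 0.5, 6.5]
grip_width: 0.193
t: 8.5
ee_pos: [0.6393, 0.1884, 0.0849]
tcp_rot: [-2.495, 1.91, -0.001]
ft_force: [-4.6, 1.3, 6.4]
grip_width: 0.195
-74.86750918090034 [0.27191005 1.84636964 1.70429424] [ 5.78767902e-01  4.61776379e-01 -1.84912884e-01  7.79099207e-04
 -9.23755775e-01 -3.15125539e-01]
```

View pics/w3.png

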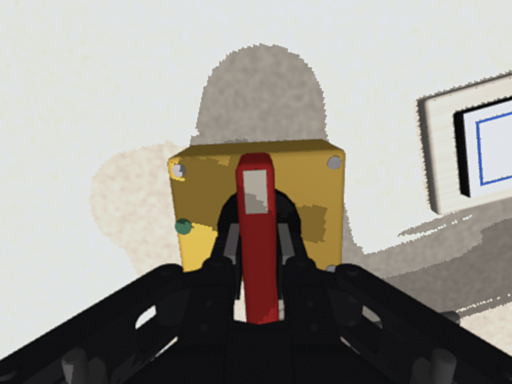

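At OFF against the stop: the mark end points to the red-dot side and there is a 1.7 N m reaction. I'll back off about 2° and rest there.

```bash
python3 -m handwheel '[{"linear":[0,0,0],"dr":[0,0,-0.02]},{"linear":[0,0,0],"dr":[0,0,0]},{"linear":[0,0,0],"dr":[0,0,0]},{"linear":[0,0,0],"dr":[0,0,0]},{"linear":[0,0,0],"dr":[0,0,0]},{"linear":[0,0,0],"dr":[0,0,0]},{"linear":[0,0,0],"dr":[0,0,0]},{"linear":[0,0,0],"dr":[0,0,0]},{"linear":[0,0,0],"dr":[0,0,0]},{"linear":[0,0,0],"dr":[0,0,0]},{"linear":[0,0,0],"dr":[0,0,0]},{"linear":[0,0,0],"dr":[0,0,0]}]'
python3 -c "
from h import *
o=get_obs();Rt=R.from_rotvec(o['tcp_rot']).as_matrix();print(np.degrees(np.arctan2(Rt[1,0],Rt[0,0])),o['torque'])"
python3 -m handwheel '[{"linear":[0,0,0],"dr":[0,0,-0.04]},{"linear":[0,0,0],"dr":[0,0,-0.06]},{"linear":[0,0,0],"dr":[0,0,-0.06]},{"linear":[0,0,0],"dr":[0,0,-0.06]},{"linear":[0,0,0],"dr":[0,0,-0.06]},{"linear":[0,0,0],"dr":[0,0,-0.06]},{"linear":[0,0,0],"dr":[0,0,-0.06]},{"linear":[0,0,0],"dr":[0,0,-0.06]},{"linear":[0,0,0],"dr":[0,0,-0.06]},{"linear":[0,0,0],"dr":[0,0,-0.06]},{"linear":[0,0,0],"dr":[0,0,-0.06]},{"linear":[0,0,0],"dr":[0,0,-0.06]}]'
python3 -m handwheel '[{"linear":[0,0,0],"dr":[0,0,-0.06]},{"linear":[0,0,0],"dr":[0,0,-0.06]},{"linear":[0,0,0],"dr":[0,0,-0.06]},{"linear":[0,0,0],"dr":[0,0,-0.06]},{"linear":[0,0,0],"dr":[0,0,-0.06]},{"linear":[0,0,0],"dr":[0,0,-0.05]},{"linear":[0,0,0],"dr":[0,0,-0.02]},{"linear":[0,0,0],"dr":[0,0,0]},{"linear":[0,0,0],"dr":[0,0,0]}]'
python3 -c "
from h import *
o=get_obs();Rt=R.from_rotvec(o['tcp_rot']).as_matrix();print(np.degrees(np.arctan2(Rt[1,0],Rt[0,0])),o['torque'])"
```

```text
t: 9.55
ee_pos: [0.6393, 0.1884, 0.0849]
tcp_rot: [-2.521, 1.874, -0.001]
ft_force: [-4.2, 1.0, 6.4]
grip_width: 0.202
-73.23780009647042 [0.29931589 1.85882096 0.78165645]
t: 10.55
ee_pos: [0.6399, 0.189, 0.0849]
tcp_rot: [-3.12, 0.353, -0.002]
ft_force: [-2.3, 3.6, 3.8]
grip_width: 0.195
t: 11.3
ee_pos: [0.6399, 0.1894, 0.0849]
tcp_rot: [-3.098, -0.506, -0.004]
ft_force: [-3.2, 4.9, 4.5]
grip_width: 0.196
18.54293088238539 [ 1.61559215  1.16011194 -0.98789423]
```

Back at the ON stop. I'll open, lift, and check.

```bash
python3 -m handwheel '[{"linear":[0,0,0],"dr":[0,0,-0]},{"linear":[0,0,0],"dr":[0,0,0.01]},{"linear":[0,0,0],"dr":[0,0,0]},{"linear":[0,0,0],"dr":[0,0,0]},{"linear":[0,0,0],"dr":[0,0,0]},{"linear":[0,0,0],"dr":[0,0,0]}]' 0.4
python3 -m handwheel '[{"linear":[0,0,-0.3],"dr":[0,0,0]},{"linear":[0,0,-0.7],"dr":[0,0,0]},{"linear":[0,0,-1],"dr":[0,0,0]},{"linear":[0,0,-1],"dr":[0,0,0]},{"linear":[0,0,-1],"dr":[0,0,0]},{"linear":[0,0,-1],"dr":[0,0,0]},{"linear":[-1,0,-1],"dr":[0,0,0]},{"linear":[-1,0,-1],"dr":[0,0,0]},{"linear":[-1,0,-1],"dr":[0,0,0]},{"linear":[-1,0,-1],"dr":[0,0,0]},{"linear":[-1,0,-0.5],"dr":[0,0,0]},{"linear":[-1,0,0],"dr":[0,0,0]}]' 0
python3 - <<'E'
from h import *
o=get_obs();m=camera_model('wrist');img=camera('wrist');cv2.imwrite('pics/w4.png',img)
print(o['t'],o['ee_pos'])
c=np.vstack(blobs(img,(20,100,60),(35,255,255),60)); print('box',rect_world(m,cv2.convexHull(c),.06))
c=blobs(img,(0,150,80),(8,255,255),60)[0]; print('red',rect_world(m,c,.106))
E
```

```text
t: 11.8
ee_pos: [0.6395, 0.188, 0.0832]
tcp_rot: [3.104, 0.485, -0.0]
ft_force: [-0.1, 0.7, 0.6]
grip_width: 0.604
t: 12.8
ee_pos: [0.5255, 0.1515, 0.2768]
tcp_rot: [-3.102, -0.485, -0.008]
ft_force: [-0.5, -0.2, 0.9]
grip_width: 0.999
12.8 [0.52553964 0.15150384 0.27678517]
box (array([0.63758105, 0.18856686]), (108.16046905517578, 88.05104064941406), 17.84278106689453)
red (array([0.63796539, 0.18929335]), (93.23050689697266, 16.75986099243164), 18.20477867126465)
```

View pics/w4.png

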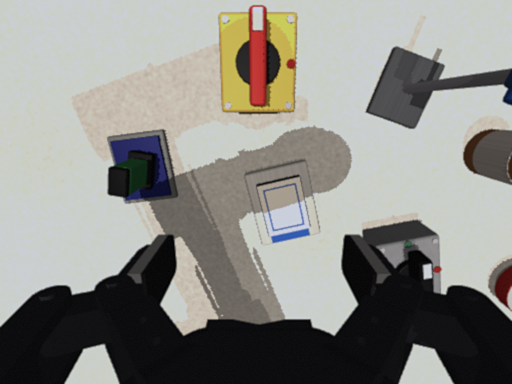

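The red handle is back ON, with its mark at (258,18) over the green dot. Next I'll measure the outline (285,205), pad and stamp from this view.

```bash
python3 - <<'E'
from h import *
img=cv2.imread('pics/w4.png');m=camera_model('wrist')
hsv=cv2.cvtColor(img,cv2.COLOR_BGR2HSV)
for lo in (60,90):
  for c in blobs(img,(100,lo,60),(130,255,255),40,(240,150,340,255)): print('blue',lo,cv2.contourArea(c),cv2.boundingRect(c),rect_world(m,c,.024))
for c in blobs(img,(105,100,20),(135,255,255),100,(90,120,190,210)): print('pad',cv2.contourArea(c),cv2.boundingRect(c),rect_world(m,cv2.convexHull(c),.016))
for c in blobs(img,(0,0,0),(180,255,28),40,(90,120,190,210)): print('dark',cv2.contourArea(c),cv2.boundingRect(c),rect_world(m,c,.098))
for c in blobs(img,(45,100,20),(85,255,255),40,(90,120,190,210)): print('green',cv2.contourArea(c),cv2.boundingRect(c))
a=cv2.resize(img[120:210,90:190],None,fx=5,fy=5,interpolation=cv2.INTER_NEAREST);b=cv2.resize(img[155:245,245:325],None,fx=5,fy=5,interpolation=cv2.INTER_NEAREST)
cv2.imwrite('pics/w4z.png',cv2.resize(np.hstack([a,b]),(800,400)))
t=cv2.imread('pics/top0.png');mt=camera_model('top')
for c in blobs(t,(105,80,30),(130,255,255),100,(120,210,180,270)): print('top pad',rect_world(mt,cv2.convexHull(c),.016))
E
```

```text
blue 60 245.0 (271, 228, 39, 15) (array([0.42231143, 0.06731435]), (58.5174674987793, 12.62654972076416), -58.414791107177734)
blue 60 59.0 (268, 202, 36, 30) (array([0.44918594, 0.08379696]), (49.42393493652344, 37.358009338378906), -58.527326583862305)
blue 90 210.0 (272, 229, 37, 14) (array([0.42222662, 0.06735859]), (57.57324981689453, 11.486690521240234), -58.69874572753906)
pad 1423.0 (111, 136, 60, 64) (array([0.45282678, 0.30862805]), (88.7280044555664, 70.0568618774414), 24.941720962524414)
dark 518.5 (109, 167, 21, 30) (array([0.45731226, 0.30282657]), (34.80385208129883, 23.447412490844727), 9.372255325317383)
dark 306.0 (129, 151, 27, 39) (array([0.47901276, 0.27966351]), (44.86327362060547, 29.969125747680664), 10.487605094909668)
green 577.5 (115, 158, 33, 36)
top pad (array([0.45760089, 0.30871307]), (89.78855895996094, 67.89244842529297), 24.847925186157227)
```

View pics/w4z.png

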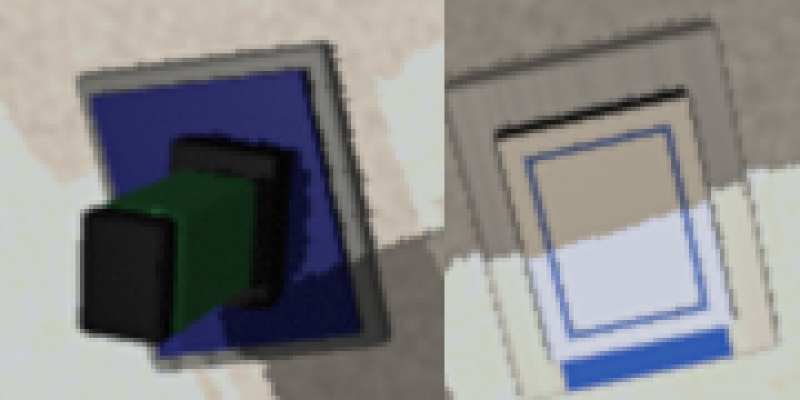

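Stamp cap is at about (0.457,0.303) with yaw 9°, and the record x yaw is about 31°. Taking a closer look over the record first.

```bash
python3 -m handwheel '[{"linear":[-1,0.45,1],"dr":[0,0,0]},{"linear":[-1,0.45,1],"dr":[0,0,0]},{"linear":[-1,0.45,1],"dr":[0,0,0]},{"linear":[-1,0.45,1],"dr":[0,0,0]},{"linear":[0,0,1],"dr":[0,0,0]},{"linear":[0,0,1],"dr":[0,0,0]},{"linear":[0,0,0],"dr":[0,0,0]},{"linear":[0,0,0],"dr":[0,0,0]}]' 0
python3 - <<'E'
from h import *
o=get_obs();m=camera_model('wrist');img=camera('wrist');cv2.imwrite('pics/w5.png',img)
print(o['t'],o['ee_pos'],o['qpos'])
for lo in (50,70,90):
  for c in blobs(img,(100,lo,60),(130,255,255),60): print('blue',lo,cv2.contourArea(c),cv2.boundingRect(c),rect_world(m,c,.024))
E
```

```text
t: 13.52
ee_pos: [0.4599, 0.0925, 0.1533]
tcp_rot: [3.103, 0.485, -0.002]
ft_force: [-0.3, 0.1, 0.4]
grip_width: 0.998
13.5167 [0.4598776  0.09247413 0.1533462 ] [ 6.19903593e-01  8.79201554e-02 -5.37695600e-01  3.33699227e-04
 -9.46851758e-01  1.26104228e+00]
blue 50 3161.5 (227, 134, 64, 75) (array([0.46641678, 0.09315942]), (67.48087310791016, 49.7760009765625), 31.609527587890625)
blue 50 3000.5 (0, 59, 90, 104) (array([0.45811127, 0.30536191]), (87.2536849975586, 67.47128295898438), 24.881370544433594)
blue 50 567.0 (243, 205, 57, 23) (array([0.42569452, 0.06774448]), (58.346431732177734, 12.552321434020996), -58.779930114746094)
blue 70 3116.0 (227, 134, 63, 75) (array([0.46631555, 0.0931845 ]), (67.09614562988281, 49.334232330322266), 31.21234130859375)
blue 70 2977.5 (0, 59, 90, 104) (array([0.45823978, 0.3052699 ]), (86.93897247314453, 67.21997833251953), 24.863460540771484)
blue 70 538.5 (243, 205, 56, 23) (array([0.42570749, 0.06775507]), (57.7949333190918, 12.16728687286377), -58.40952110290527)
blue 90 2955.0 (0, 59, 90, 104) (array([0.45822998, 0.30522427]), (86.66185760498047, 67.1217041015625), 24.881370544433594)
blue 90 522.5 (243, 205, 56, 22) (array([0.42580551, 0.06788589]), (57.45065689086914, 11.788084983825684), -58.62721061706543)
```

View pics/w5.png

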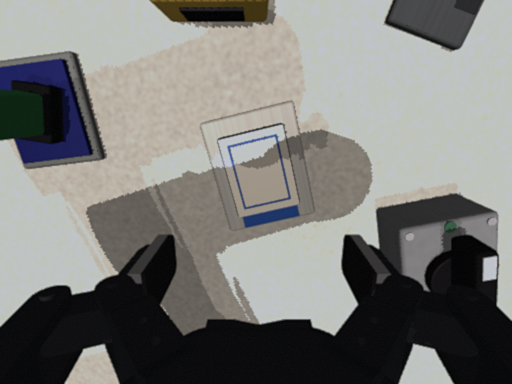

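Outline is at (0.4664,0.0932), yaw 31.4°, 67×49 mm including the line width, which is consistent. Now over the stamp.

```bash
python3 -m handwheel '[{"linear":[0.3,-0.6,-0.2],"dr":[0,0,0]},{"linear":[0.3,-1,-0.2],"dr":[0,0,0]},{"linear":[0.3,-1,-0.2],"dr":[0,0,0]},{"linear":[0.3,-1,-0.2],"dr":[0,0,0]},{"linear":[0.3,-1,-0.2],"dr":[0,0,0]},{"linear":[0.3,-1,0],"dr":[0,0,0]},{"linear":[0.3,-1,0],"dr":[0,0,0]},{"linear":[0.3,-1,0],"dr":[0,0,0]},{"linear":[0.3,-1,0],"dr":[0,0,0]},{"linear":[0.3,-0.8,0],"dr":[0,0,0.04]},{"linear":[0,-0.5,0],"dr":[0,0,0.06]},{"linear":[0,0,0],"dr":[0,0,0]}]' 0.2
python3 -m handwheel '[{"linear":[0,0,0],"dr":[0,0,0]},{"linear":[0,0,0],"dr":[0,0,0]}]'
cat > st.py <<'E'
from h import *
import sys
o=get_obs();m=camera_model('wrist');img=camera('wrist');cv2.imwrite(sys.argv[1],img)
Rt=R.from_rotvec(o['tcp_rot']).as_matrix();yaw=np.degrees(np.arctan2(Rt[1,0],Rt[0,0]));print(o['t'],o['ee_pos'].round(4),'yaw',yaw)
for c in blobs(img,(0,0,0),(180,255,45),200): print('dark',cv2.contourArea(c),cv2.boundingRect(c),rect_world(m,c,.098))
for c in blobs(img,(105,100,20),(135,255,255),300): print('pad',cv2.contourArea(c),cv2.boundingRect(c),rect_world(m,cv2.convexHull(c),.016))
for c in blobs(img,(45,100,20),(85,255,255),100): print('green',cv2.contourArea(c),cv2.boundingRect(c))
E
python3 st.py pics/w6.png
```

```text
t: 14.57
ee_pos: [0.4578, 0.3029, 0.1747]
tcp_rot: [-3.13, -0.247, -0.003]
ft_force: [0.2, -0.6, -0.5]
grip_width: 0.797
t: 14.73
ee_pos: [0.4575, 0.3001, 0.1741]
tcp_rot: [-3.131, -0.255, -0.001]
ft_force: [-0.3, -1.0, -0.3]
grip_width: 0.798
14.7333 [0.4575 0.3001 0.1741] yaw 9.324592759212553
dark 40590.0 (0, 231, 512, 153) (array([0.34233353, 0.28421945]), (521.2561645507812, 169.24807739257812), -80.55731868743896)
dark 1942.0 (236, 148, 34, 65) (array([0.46893951, 0.30674985]), (53.92033386230469, 26.230911254882812), 8.0906343460083)
dark 464.0 (406, 0, 29, 22) (array([0.60727289, 0.21209161]), (21.245830535888672, 12.677018165588379), -80.6379747390747)
dark 202.0 (405, 150, 61, 86) (array([0.48529544, 0.16966508]), (75.3201904296875, 37.95685577392578), -6.889190673828125)
pad 2884.0 (207, 124, 82, 92) (array([0.45649283, 0.31067749]), (89.29607391357422, 68.87277221679688), 24.76544189453125)
pad 2483.0 (419, 161, 56, 69) (array([0.46483301, 0.08614655]), (68.59529113769531, 49.946617126464844), 31.26251983642578)
pad 308.0 (425, 222, 52, 24) (array([0.42173871, 0.0659827 ]), (58.94248580932617, 10.340785026550293), -59.68743896484375)
green 295.0 (237, 158, 29, 14)
```

View pics/w6.png

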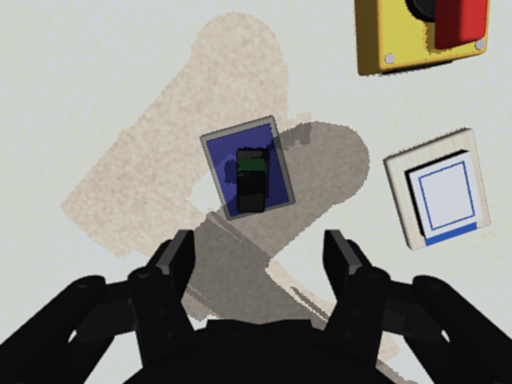

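```bash
python3 - <<'E'
from h import *
img=cv2.imread('pics/w6.png');m=camera_model('wrist')
for c in blobs(img,(0,0,0),(180,255,32),100,(225,168,285,222)): print(cv2.boundingRect(c),rect_world(m,c,.098))
cv2.imwrite('pics/w6z.png',cv2.resize(img[115:225,190:310],None,fx=5,fy=5,interpolation=cv2.INTER_NEAREST))
o=get_obs();print(proj(m,[o['ee_pos'][0],o['ee_pos'][1],.098]))
E
```

```text
(237, 168, 32, 45) (array([0.46116177, 0.30507098]), (37.886802673339844, 25.002548217773438), 8.099912643432617)
[[258.0914627  195.69405124]]
```

View pics/w6z.png

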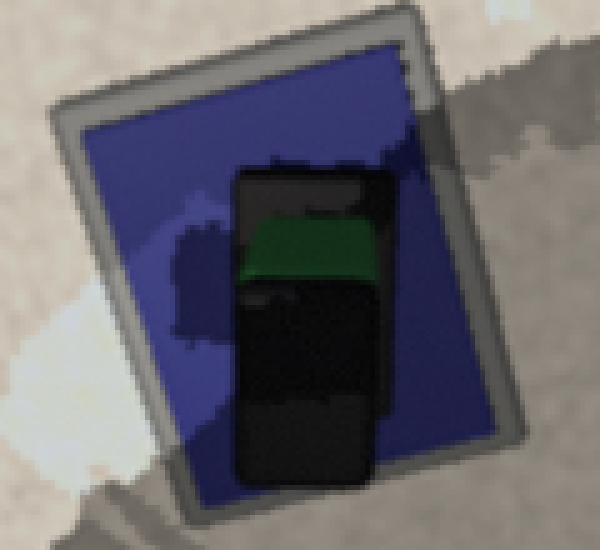

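```bash
python3 -m handwheel '[{"linear":[0.17,-0.27,0.4],"dr":[0,0,0.01]},{"linear":[0,0,0.8],"dr":[0,0,0]},{"linear":[0,0,1],"dr":[0,0,0]},{"linear":[0,0,1],"dr":[0,0,0]},{"linear":[0,0,1],"dr":[0,0,0]},{"linear":[0,0,1],"dr":[0,0,0]},{"linear":[0,0,0.7],"dr":[0,0,0]},{"linear":[0,0,0.4],"dr":[0,0,0]},{"linear":[0,0,0.1],"dr":[0,0,0]},{"linear":[0,0,0],"dr":[0,0,0]},{"linear":[0,0,0],"dr":[0,0,0]}]' 
python3 st.py pics/w7.png |head -1
```

```text
t: 15.7
ee_pos: [0.4603, 0.3061, 0.046]
tcp_rot: [-3.133, -0.228, -0.001]
ft_force: [-0.6, 0.2, 1.1]
grip_width: 0.8
15.7 [0.4603 0.3061 0.046 ] yaw 8.321073513933698
```

View pics/w7.png

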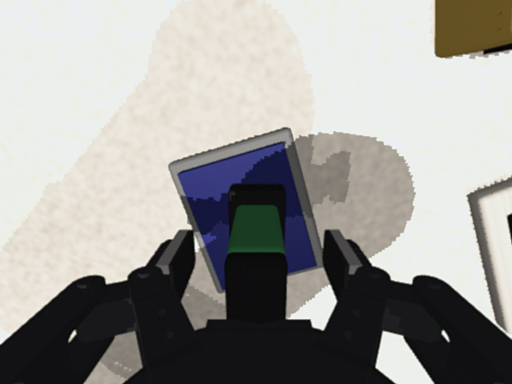

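The stamp (column 257) is centred between the fingers (188 and 328). Closing, then a small lift.

```bash
python3 -m handwheel '[{"linear":[0,0,0],"dr":[0,0,0]},{"linear":[0,0,0],"dr":[0,0,0]},{"linear":[0,0,0],"dr":[0,0,0]},{"linear":[0,0,0],"dr":[0,0,0]},{"linear":[0,0,0],"dr":[0,0,0]},{"linear":[0,0,0],"dr":[0,0,0]},{"linear":[0,0,0],"dr":[0,0,0]},{"linear":[0,0,0],"dr":[0,0,0]},{"linear":[0,0,0],"dr":[0,0,0]},{"linear":[0,0,0],"dr":[0,0,0]}]' 1
python3 -m handwheel '[{"linear":[0,0,0],"dr":[0,0,0]}]'
python3 -m handwheel '[{"linear":[0,0,-0.3],"dr":[0,0,0]},{"linear":[0,0,-0.5],"dr":[0,0,0]},{"linear":[0,0,-0.8],"dr":[0,0,0]},{"linear":[0,0,-1],"dr":[0,0,0]},{"linear":[0,0,-0.9],"dr":[0,0,0]},{"linear":[0,0,-0.5],"dr":[0,0,0]},{"linear":[0,0,0],"dr":[0,0,0]}]'
python3 -m handwheel '[{"linear":[0,0,0],"dr":[0,0,0]}]'
python3 st.py pics/w8.png |head -1; python3 -c "
from h import *
cv2.imwrite('pics/s8.png',cv2.resize(camera('side')[100:260,60:270],None,fx=3,fy=3))"
```

```text
t: 16.58
ee_pos: [0.4601, 0.306, 0.0458]
tcp_rot: [-3.133, -0.228, -0.001]
ft_force: [-2.2, -0.9, 5.0]
grip_width: 0.276
t: 16.67
ee_pos: [0.46, 0.3059, 0.0458]
tcp_rot: [-3.133, -0.228, -0.001]
ft_force: [-1.5, 0.3, 5.4]
grip_width: 0.274
t: 17.25
ee_pos: [0.4608, 0.3067, 0.1281]
tcp_rot: [-3.13, -0.228, -0.005]
ft_force: [1.5, 0.1, -1.6]
grip_width: 0.274
t: 17.33
ee_pos: [0.4597, 0.3057, 0.1256]
tcp_rot: [-3.132, -0.227, -0.001]
ft_force: [-0.3, 0.2, -2.2]
grip_width: 0.272
17.3333 [0.4597 0.3057 0.1256] yaw 8.303031986934021
```

View pics/w8.png

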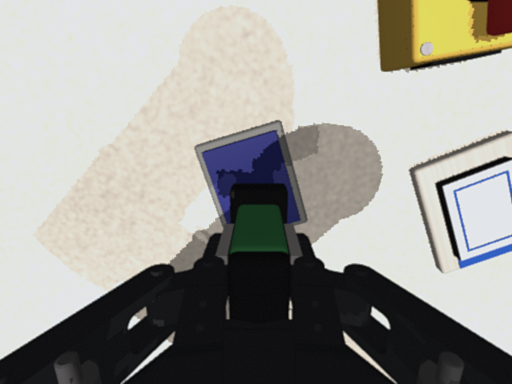

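View pics/s8.png

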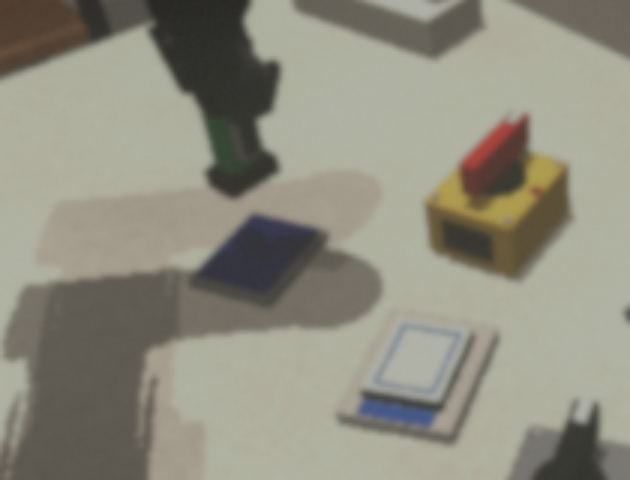

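Stamp is held upright: foot visible at (259,190), gripped symmetrically. I'll find the stamp's offset in the tool frame from its foot's front edge.

```bash
python3 - <<'E'
from h import *
img=cv2.imread('pics/w8.png');m=camera_model('wrist')
cv2.imwrite('pics/w8z.png',cv2.resize(img[170:330,190:330],None,fx=3.7,fy=3.7,interpolation=cv2.INTER_NEAREST))
o=get_obs();Rt=R.from_rotvec(o['tcp_rot']).as_matrix()
g=cv2.cvtColor(img,cv2.COLOR_BGR2GRAY)
k=(g<30).astype(np.uint8)
pts=[]
for u in range(236,283,4):
    col=g[175:200,u].astype(int); v=175+np.argmin(np.diff(col)); pts.append((u,v+0.5))
print(pts)
p=plane(m,pts,o['ee_pos'][2]-.012); t=(p-o['ee_pos'])@Rt*1000; print(t[:,:2].round(1))
E
```

```text
[(236, np.float64(182.5)), (240, np.float64(183.5)), (244, np.float64(182.5)), (248, np.float64(182.5)), (252, np.float64(182.5)), (256, np.float64(182.5)), (260, np.float64(183.5)), (264, np.float64(182.5)), (268, np.float64(182.5)), (272, np.float64(183.5)), (276, np.float64(182.5)), (280, np.float64(183.5))]
[[ 28.7 -12.5]
 [ 28.1 -10.2]
 [ 28.7  -7.9]
 [ 28.7  -5.6]
 [ 28.7  -3.3]
 [ 28.7  -1. ]
 [ 28.1   1.3]
 [ 28.7   3.6]
 [ 28.7   5.9]
 [ 28.1   8.2]
 [ 28.7  10.4]
 [ 28.1  12.7]]
```

View pics/w8z.png

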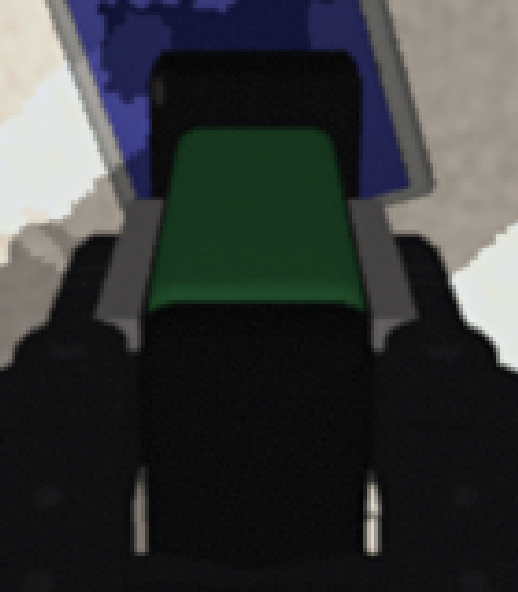

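The cap boundary, the grip base and the foot edge all agree: the stamp centre sits about −2.3 mm along tool x. Target TCP over the record is (0.4684, 0.0944), yaw 31.4°.

```bash
python3 -m handwheel '[{"linear":[0,0.4,0],"dr":[0,0,0]},{"linear":[-0.1,0.8,0],"dr":[0,0,0]},{"linear":[-0.1,1,0],"dr":[0,0,0]},{"linear":[-0.1,1,0],"dr":[0,0,0]},{"linear":[-0.1,1,0],"dr":[0,0,0]},{"linear":[-0.1,1,0],"dr":[0,0,0]},{"linear":[-0.1,1,0],"dr":[0,0,0]},{"linear":[-0.1,1,0],"dr":[0,0,0]},{"linear":[-0.1,1,0],"dr":[0,0,0]},{"linear":[-0.1,1,0],"dr":[0,0,0]},{"linear":[-0.1,0.8,0],"dr":[0,0,0]},{"linear":[-0.1,0.5,0],"dr":[0,0,0]}]'
python3 -m handwheel '[{"linear":[-0.1,0,0],"dr":[0,0,-0.04]},{"linear":[0,0,0],"dr":[0,0,-0.06]},{"linear":[0,0,0],"dr":[0,0,-0.06]},{"linear":[0,0,0],"dr":[0,0,-0.06]},{"linear":[0,0,0],"dr":[0,0,-0.05]},{"linear":[0,0,0],"dr":[0,0,0]},{"linear":[0,0,0],"dr":[0,0,0]},{"linear":[0,0,0],"dr":[0,0,0]}]'
python3 st.py pics/w9.png
```

```text
t: 18.43
ee_pos: [0.4675, 0.0921, 0.1247]
tcp_rot: [3.133, 0.225, -0.002]
ft_force: [-0.4, -0.6, -1.8]
grip_width: 0.273
t: 19.1
ee_pos: [0.4663, 0.0941, 0.1251]
tcp_rot: [3.025, 0.849, -0.001]
ft_force: [-0.8, -0.7, -1.4]
grip_width: 0.274
19.1 [0.4663 0.0941 0.1251] yaw 31.371220992366236
dark 50640.5 (0, 184, 512, 200) (array([0.41514856, 0.06555721]), (405.2683410644531, 163.8981170654297), -58.53754997253418)
dark 701.0 (221, 0, 66, 21) (array([0.56922504, 0.15968456]), (34.573055267333984, 7.544321060180664), -72.11988067626953)
dark 252.0 (428, 0, 63, 108) (array([0.60274182, 0.04741652]), (58.59830093383789, 28.85124969482422), 52.58962631225586)
dark 211.0 (68, 10, 11, 113) (array([0.48943228, 0.22990735]), (58.67512130737305, 1.9693585634231567), 24.956201553344727)
pad 8362.5 (0, 0, 78, 123) (array([0.45805838, 0.30686176]), (89.42794799804688, 66.72479248046875), 24.527509689331055)
green 2302.5 (229, 204, 60, 51)
```

View pics/w9.png

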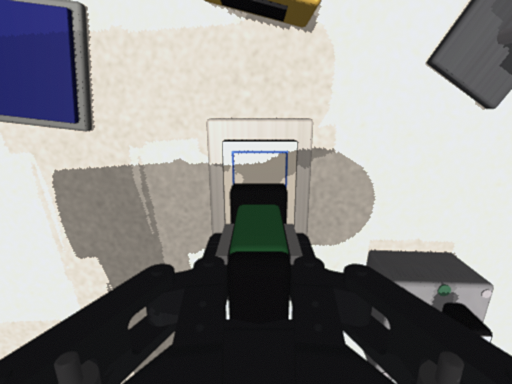

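Stamp is square to the outline: outline top edge at row 152, sides at columns 232 and 288. Checking the offset in tool coordinates.

```bash
python3 - <<'E'
from h import *
img=cv2.imread('pics/w9.png');m=camera_model('wrist')
o=get_obs();Rt=R.from_rotvec(o['tcp_rot']).as_matrix()
hsv=cv2.cvtColor(img,cv2.COLOR_BGR2HSV);k=cv2.inRange(hsv,np.array((100,70,50)),np.array((130,255,255)))[140:200,220:300]
v,u=np.nonzero(k);u+=220;v+=140
f=lambda a:(plane(m,np.stack(a,1),.024)-o['ee_pos'])@Rt*1000
s=v<156; print('top',np.median(v[s]),np.median(f((u[s],v[s]))[:,0]))
s=(v>158)&(u<245);print('L',f((u[s],v[s]))[:,1].mean(),np.polyfit(*f((u[s],v[s]))[:,:2].T,1)); s=(v>158)&(u>275);print('R',f((u[s],v[s]))[:,1].mean(),np.polyfit(*f((u[s],v[s]))[:,:2].T,1))
E
```

```text
top 152.0 31.74592985208119
L -22.59691276017351 [-6.64868951e-03 -2.24908914e+01]
R 24.730151495523224 [1.95095914e-02 2.44606156e+01]
```

```bash
python3 -m handwheel '[{"linear":[0.08,0.05,0.3],"dr":[0,0,0]},{"linear":[0,0,0.6],"dr":[0,0,0]},{"linear":[0,0,0.7],"dr":[0,0,0]},{"linear":[0,0,0.6],"dr":[0,0,0]},{"linear":[0,0,0.4],"dr":[0,0,0]},{"linear":[0,0,0.3],"dr":[0,0,0]},{"linear":[0,0,0.2],"dr":[0,0,0]},{"linear":[0,0,0.1],"dr":[0,0,0]},{"linear":[0,0,0],"dr":[0,0,0]},{"linear":[0,0,0],"dr":[0,0,0]}]'
python3 st.py pics/w10.png | head -1
python3 -c "
from h import *
cv2.imwrite('pics/s10.png',cv2.resize(camera('side')[130:280,120:300],None,fx=4,fy=4,interpolation=cv2.INTER_CUBIC))"
```

```text
t: 19.98
ee_pos: [0.4686, 0.0945, 0.0616]
tcp_rot: [-3.023, -0.854, -0.001]
ft_force: [-0.1, 0.3, -1.0]
grip_width: 0.275
19.9833 [0.4686 0.0945 0.0616] yaw 31.530402741912766
```

View pics/w10.png

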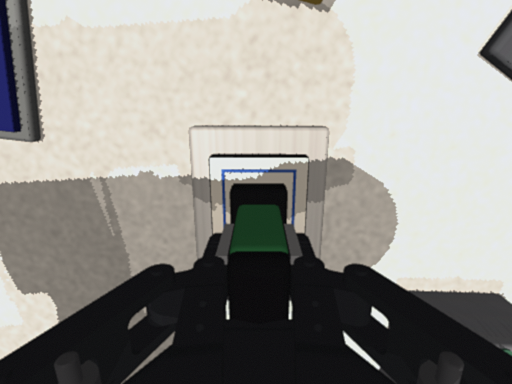

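View pics/s10.png

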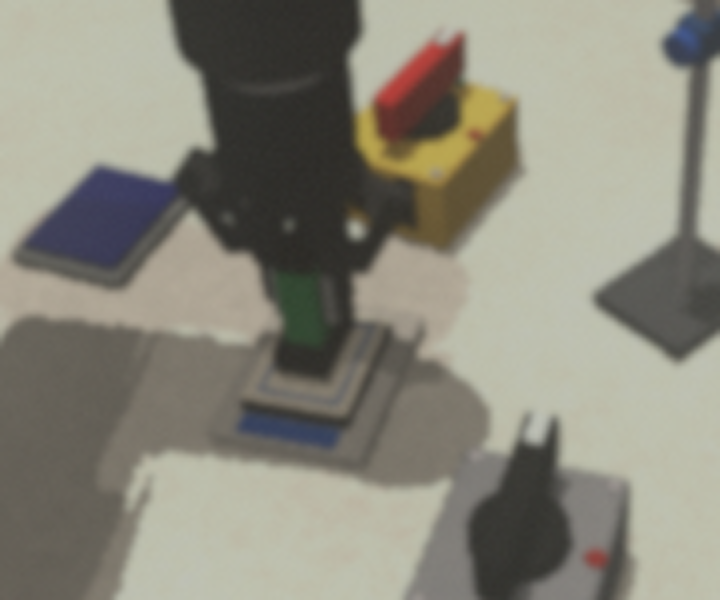

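Stamp is centred: gaps of 9 px left and right, and about 6.5 mm at the front edge (6 expected). Pressing slowly.

```bash
python3 -m handwheel '[{"linear":[0,0,0.05],"dr":[0,0,0]},{"linear":[0,0,0.06],"dr":[0,0,0]},{"linear":[0,0,0.06],"dr":[0,0,0]},{"linear":[0,0,0.06],"dr":[0,0,0]},{"linear":[0,0,0.05],"dr":[0,0,0]},{"linear":[0,0,0.04],"dr":[0,0,0]},{"linear":[0,0,0.03],"dr":[0,0,0]},{"linear":[0,0,0.03],"dr":[0,0,0]},{"linear":[0,0,0.03],"dr":[0,0,0]},{"linear":[0,0,0.02],"dr":[0,0,0]},{"linear":[0,0,0],"dr":[0,0,0]}]'
```

```text
t: 21.0
ee_pos: [0.4683, 0.0944, 0.0528]
tcp_rot: [3.023, 0.854, -0.0]
ft_force: [-1.8, 0.2, 4.2]
grip_width: 0.276
```

Contact: about 5.8 N net and 1 mm down, and force and height agree. Pressing about 3 mm more.

```bash
python3 -m handwheel '[{"linear":[0,0,0.03],"dr":[0,0,0]},{"linear":[0,0,0.03],"dr":[0,0,0]},{"linear":[0,0,0.03],"dr":[0,0,0]},{"linear":[0,0,0.03],"dr":[0,0,0]},{"linear":[0,0,0.02],"dr":[0,0,0]},{"linear":[0,0,0.02],"dr":[0,0,0]},{"linear":[0,0,0],"dr":[0,0,0]},{"linear":[0,0,0],"dr":[0,0,0]}]'
```

```text
t: 21.67
ee_pos: [0.4685, 0.0944, 0.0501]
tcp_rot: [3.023, 0.854, 0.0]
ft_force: [-5.1, -1.0, 10.3]
grip_width: 0.271
```

```bash
python3 -m handwheel '[{"linear":[0,0,0.015],"dr":[0,0,0]},{"linear":[0,0,0],"dr":[0,0,0]},{"linear":[0,0,0],"dr":[0,0,0]},{"linear":[0,0,0],"dr":[0,0,0]},{"linear":[0,0,0],"dr":[0,0,0]},{"linear":[0,0,0],"dr":[0,0,0]},{"linear":[0,0,0],"dr":[0,0,0]},{"linear":[0,0,0],"dr":[0,0,0]},{"linear":[0,0,0],"dr":[0,0,0]},{"linear":[0,0,0],"dr":[0,0,0]},{"linear":[0,0,0],"dr":[0,0,0]},{"linear":[0,0,0],"dr":[0,0,0]}]'
python3 st.py pics/w11.png | head -1
```

```text
t: 22.67
ee_pos: [0.4685, 0.0944, 0.0498]
tcp_rot: [3.023, 0.854, 0.001]
ft_force: [-4.0, -0.2, 10.9]
grip_width: 0.274
22.6667 [0.4685 0.0944 0.0498] yaw 31.540090136301746
```

View pics/w11.png

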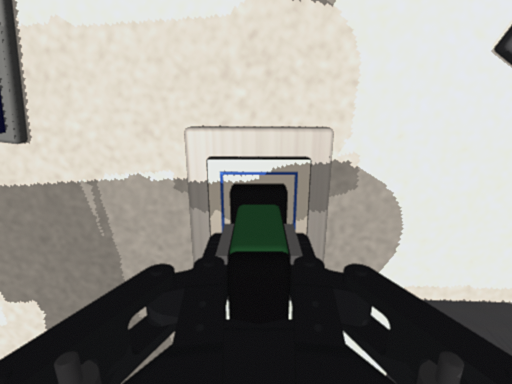

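Stamp sits flat inside the outline (foot 231–287, outline 221–297) at about 4 mm depth. Lifting straight off.

```bash
python3 -m handwheel '[{"linear":[0,0,-0.04],"dr":[0,0,0]},{"linear":[0,0,-0.05],"dr":[0,0,0]},{"linear":[0,0,-0.06],"dr":[0,0,0]},{"linear":[0,0,-0.1],"dr":[0,0,0]},{"linear":[0,0,-0.2],"dr":[0,0,0]},{"linear":[0,0,-0.4],"dr":[0,0,0]},{"linear":[0,0,-0.7],"dr":[0,0,0]},{"linear":[0,0,-0.9],"dr":[0,0,0]},{"linear":[0,0,-0.8],"dr":[0,0,0]},{"linear":[0,0,-0.4],"dr":[0,0,0]},{"linear":[0,0,0],"dr":[0,0,0]}]'
python3 -m handwheel '[{"linear":[0,0,0],"dr":[0,0,0.04]},{"linear":[0,0,0],"dr":[0,0,0.06]},{"linear":[0,0,0],"dr":[0,0,0.06]},{"linear":[0,0,0],"dr":[0,0,0.06]},{"linear":[0,0,0],"dr":[0,0,0.05]},{"linear":[0,0,0],"dr":[0,0,0]},{"linear":[0,0,0],"dr":[0,0,0]}]'
python3 st.py pics/w12.png | head -1
```

```text
t: 23.63
ee_pos: [0.4695, 0.0951, 0.1242]
tcp_rot: [-3.022, -0.853, -0.006]
ft_force: [0.5, -1.0, -1.6]
grip_width: 0.272
t: 24.22
ee_pos: [0.4679, 0.0942, 0.1215]
tcp_rot: [3.133, 0.231, -0.002]
ft_force: [-1.3, 0.2, -1.6]
grip_width: 0.273
24.2167 [0.4679 0.0942 0.1215] yaw 8.446240810058443
```

View pics/w12.png

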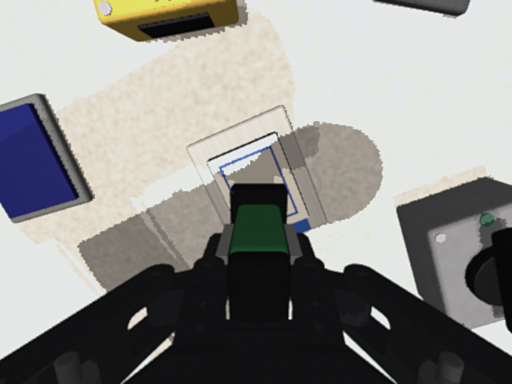

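```bash
python3 -m handwheel '[{"linear":[0.1,-0.4,0],"dr":[0,0,0]},{"linear":[0.1,-0.8,0],"dr":[0,0,0]},{"linear":[0.1,-1,0],"dr":[0,0,0]},{"linear":[0.1,-1,0],"dr":[0,0,0]},{"linear":[0.1,-1,0],"dr":[0,0,0]},{"linear":[0.1,-1,0],"dr":[0,0,0]},{"linear":[0.1,-1,0],"dr":[0,0,0]},{"linear":[0.1,-1,0],"dr":[0,0,0]},{"linear":[0.1,-1,0],"dr":[0,0,0]},{"linear":[0.1,-1,0],"dr":[0,0,0]},{"linear":[0.1,-0.8,0],"dr":[0,0,0]},{"linear":[0,-0.5,0],"dr":[0,0,0]}]'
python3 -m handwheel '[{"linear":[0,0,0.3],"dr":[0,0,0]},{"linear":[0,0,0.6],"dr":[0,0,0]},{"linear":[0,0,0.7],"dr":[0,0,0]},{"linear":[0,0,0.6],"dr":[0,0,0]},{"linear":[0,0,0.4],"dr":[0,0,0]},{"linear":[0,0,0.3],"dr":[0,0,0]},{"linear":[0,0,0.2],"dr":[0,0,0]},{"linear":[0,0,0.1],"dr":[0,0,0]},{"linear":[0,0,0],"dr":[0,0,0]},{"linear":[0,0,0],"dr":[0,0,0]}]'
python3 st.py pics/w13.png | grep -v dark
```

```text
t: 25.27
ee_pos: [0.4598, 0.3075, 0.122]
tcp_rot: [-3.133, -0.231, -0.0]
ft_force: [-0.3, -0.4, -1.6]
grip_width: 0.274
t: 26.1
ee_pos: [0.46, 0.3056, 0.0586]
tcp_rot: [-3.133, -0.228, -0.001]
ft_force: [-1.1, -0.3, -1.8]
grip_width: 0.274
26.1 [0.46   0.3056 0.0586] yaw 8.325084841775016
pad 5215.0 (183, 139, 124, 100) (array([0.46459967, 0.31449127]), (72.17387390136719, 69.2975082397461), 24.79239845275879)
green 2298.0 (229, 204, 60, 51)
```

View pics/w13.png

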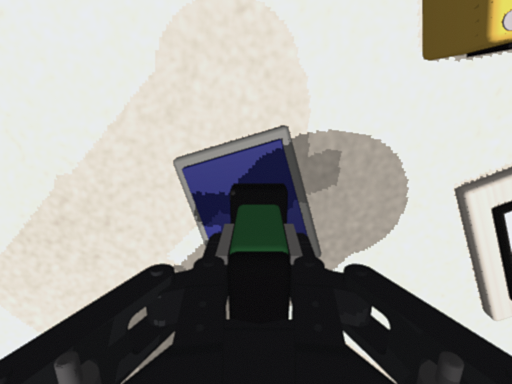

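Stamp is over the pad at its original place. Lowering gently by about 13 mm.

```bash
python3 -m handwheel '[{"linear":[0,0,0.08],"dr":[0,0,0]},{"linear":[0,0,0.1],"dr":[0,0,0]},{"linear":[0,0,0.1],"dr":[0,0,0]},{"linear":[0,0,0.1],"dr":[0,0,0]},{"linear":[0,0,0.08],"dr":[0,0,0]},{"linear":[0,0,0.06],"dr":[0,0,0]},{"linear":[0,0,0.05],"dr":[0,0,0]},{"linear":[0,0,0.04],"dr":[0,0,0]},{"linear":[0,0,0.02],"dr":[0,0,0]},{"linear":[0,0,0],"dr":[0,0,0]},{"linear":[0,0,0],"dr":[0,0,0]}]'
```

```text
t: 27.07
ee_pos: [0.4597, 0.3054, 0.0458]
tcp_rot: [-3.133, -0.228, -0.0]
ft_force: [-0.5, -0.7, 3.6]
grip_width: 0.275
```

Contact (about 5 N). Releasing and lifting clear.

```bash
python3 -m handwheel '[{"linear":[0,0,0],"dr":[0,0,0]},{"linear":[0,0,0],"dr":[0,0,0]},{"linear":[0,0,0],"dr":[0,0,0]},{"linear":[0,0,0],"dr":[0,0,0]},{"linear":[0,0,0],"dr":[0,0,0]},{"linear":[0,0,0],"dr":[0,0,0]},{"linear":[0,0,0],"dr":[0,0,0]},{"linear":[0,0,0],"dr":[0,0,0]}]' 0.2
python3 -m handwheel '[{"linear":[0,0,-0.2],"dr":[0,0,0]},{"linear":[0,0,-0.4],"dr":[0,0,0]},{"linear":[0,0,-0.7],"dr":[0,0,0]},{"linear":[0,0,-1],"dr":[0,0,0]},{"linear":[0,0,-1],"dr":[0,0,0]},{"linear":[0,0,-1],"dr":[0,0,0]},{"linear":[0,0,-1],"dr":[0,0,0]},{"linear":[0,0,-1],"dr":[0,0,0]},{"linear":[0,0,-1],"dr":[0,0,0]},{"linear":[0,0,-0.6],"dr":[0,0,0]},{"linear":[0,0,0],"dr":[0,0,0]},{"linear":[0,0,0],"dr":[0,0,0]}]' 
python3 st.py pics/w14.png; python3 - <<'E'
from h import *
s=camera('side');t=camera('top')
cv2.imwrite('pics/fin.png',np.hstack([cv2.resize(s,(400,300)),cv2.resize(t,(400,300))]))
E
```

```text
t: 27.73
ee_pos: [0.4598, 0.3054, 0.0456]
tcp_rot: [3.133, 0.228, 0.0]
ft_force: [-0.2, -0.9, -0.3]
grip_width: 0.802
t: 28.73
ee_pos: [0.4599, 0.3056, 0.2048]
tcp_rot: [-3.132, -0.228, -0.002]
ft_force: [0.1, 0.1, -1.1]
grip_width: 0.805
28.7333 [0.4599 0.3056 0.2048] yaw 8.316041665426756
dark 40608.0 (0, 231, 512, 153) (array([0.31856848, 0.28917886]), (593.8311767578125, 192.79132080078125), -81.48285961151123)
dark 1536.5 (244, 147, 31, 58) (array([0.46857773, 0.30650238]), (54.02041244506836, 26.993133544921875), 7.539853572845459)
dark 691.0 (390, 0, 27, 33) (array([0.61332739, 0.21315302]), (25.642330169677734, 20.05963897705078), 17.266769409179688)
pad 2430.5 (216, 125, 75, 85) (array([0.45644464, 0.31071594]), (89.16036987304688, 68.58661651611328), 24.74770164489746)
green 226.0 (247, 156, 25, 13)
```

View pics/w14.png

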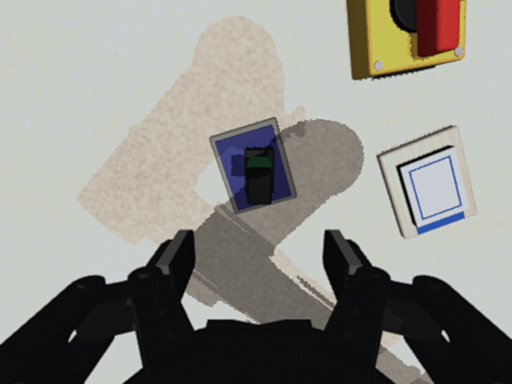

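View pics/fin.png

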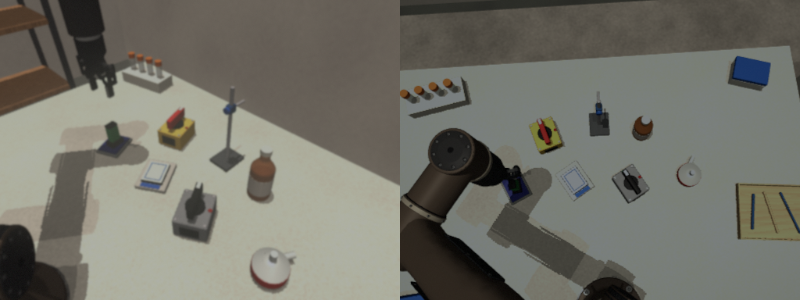

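Stamp stands upright on the pad at (259,175). The red handle is ON, and the stand, bottle, pump head and black handle look unmoved. Handing in.

```bash
python3 -c "
from station import *
print(sign_off())"
```

```text
the job is handed in; nothing more can be done
None
```

The job is done and handed in at about 29 s of the 72 s allowed; `sign_off` gave no verdict.

- **Isolator:** I turned the red handle to its OFF stop, rested it there about 1 s, then turned it back to the ON stop. A later picture shows the bar along the enclosure's x (18.2° against 17.8° measured for the box), with the white mark over the green dot.
- **Stamp:** I pressed it inside the blue outline, aligned to about 0.2° and centred to about 1 mm. Net force was about 12.5 N, and the card sank about 4 mm by tool height and 3.8 mm by force. I held it about 1 s without the tool moving (about 4 N of sideways load remained), lifted it straight off, and set it on its pad with about 5 N. It stands upright there, in its original place.
- **Last checks:** In the side and top pictures the black handle, bottle, pump head and stand look unmoved, by eye only. The gripper was open and clear of everything.
- **Disagreements:** One picture taken while the arm was still moving was off by about 3.5 mm, so I measured again with the arm still. The top camera differed from the wrist camera by 2–5 mm, so I used the wrist values.

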